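# Set an offcut up on matched parallels in the drill vice

## Robot

A 7-joint arm with a two-finger parallel gripper is mounted at the origin on a cart in front of the work surface, level with it; the furniture and walls round the work are solid. World frame = base frame: x ahead of the robot, y to its left, z up, the work surface at z = 0. Lengths are in m, angles in rad, forces in N, time in s.
With the tool pointing down it reaches from about 0.425 to 0.95 m from the base axis. Payload 16.7 kg.
Tool frame: the origin (TCP) lies at the very end of the fingers, on their centre line; the grasp point (between the pads) lies 19 mm behind it; z points along the fingers, y is the line along which they close (so a half turn about z gives the same grasp; the last joint's range is limited). The gripper opens to 94 mm and grips with 3 to 60 N. Pads are 16 mm wide; open, the fingers measure 119 mm over their backs; the gripper's body (75 mm by 177 mm) begins 78 mm behind the grasp point.
Start: joints at [1.056, 0.426, 0.074, 1.606, -0.034, 1.111, -0.067], TCP at [0.241, -0.63, 0.205] pointing down, gripper open.
Joint ranges: [-2.85, 2.85], [-0.5, 2.14], [-1.23, 1.37], [0.21, 2.46], [-1.02, 4.16], [0.16, 2.05], [-2.73, 2.73]. Speed limits (rad/s): [1.89, 1.89, 2.39, 2.39, 3.01, 3.01, 3.01].

## Interface

Orientations are given as a 3x3 rotation matrix whose columns are the frame's x, y, z axes.
In Python, from rig import readout, grab_frame, calibration, job_done gives the robot as it stands.
- The arm moves only by the shell command python3 -m handwheel 'ROWS' [FORCE]. ROWS is a JSON object of lists of equal length, an entry for each row: "translation": the shift along the tool's x, y, z in mm, a list of three; "dr": the turn, a rotation vector about the tool's x, y, z in rad, a list of three; "fingers": the opening, from 0 (shut) to 1 (fully open). A call has 1 to 12 rows; each row shifts and turns the commanded pose from where the row before left it, along the tool's axes as they then stand; what a row does not reach is not made up. A row lasts 1/8 s, in which the tool goes at most 62.5 mm and 10.7 degrees, less where a joint would pass 70% of its speed; a pose out of reach is approached as far as the arm can. A call is refused whole if a number of a shift passes 62.5 or a number of a turn 0.188, either way. A call with a gripper value outside its range is refused whole. The fingers move at their own pace and stop on an object; FORCE is the grip in N (left out, the last holds). Time passes only in rows, so rows that do not move let the fingers close. It gives the time, the measured TCP pose, the force, the opening and the grip force at its end, in the units of the state.
- readout.state(): the state, without advancing time (a new reading comes with each control period).
- grab_frame(name): name is "scene" or "top" or "wrist"; returns the picture (480x640x3 uint8, red, green, blue); there is no depth.
- calibration(name): a dict with "fov_y" (degrees; the focal length in pixels is half the picture's height over the tangent of half this angle, whatever the lens; pixels are square), "cx", "cy" (the principal point, pixels), "rvec" (rotation vector, rad) and "tvec" (3), from world to camera coordinates, as OpenCV has them. Camera axes: x right, y down, z forward; pixel columns grow to the right and rows downward; lengths in m; the calibration is good to about 2 mm. A picture is of the moment at which its call begins: read the wrist's pose just before it. calibration takes no time and is no camera call; for the wrist camera it gives the pose at the moment of the call.
- job_done(): hands the job in; it is judged then, once.
The state is a dict: "t": time; "qpos": joint angles; "qvel": joint speeds; "joint_efforts": joint torques, N m; "tool_pos": TCP position; "eef_rot": TCP orientation; "force": force on the tool from outside, world axes, zero at the start; "torque": the same for the moment, N m; "opening": finger opening in m; "gripper_force": force on a finger pad.
Only numpy, scipy, OpenCV 4.12 (cv2) and the standard library are available. Lean on these libraries where they do the work, as an engineer would, in place of code of your own. Each camera call takes 0.05 s, during which the arm holds its last target. There are 200 camera calls.

## Task

Set the wood offcut up for drilling: stand the two tall steel parallels upright on the bed of the drill vice, side by side along the jaws, one towards each jaw, so that the wood will stand proud of the jaws; lay the offcut flat across both, in the middle of the jaws' width, with its length pointing from jaw to jaw, and slide the loose jaw up until the wood is held between the two jaws. Then stand the angle gauge upright in the middle of the offcut, in line with its length, to check that it lies level. Leave the low pair of parallels where they are.

Things in the scene. Friction and masses are not known exactly. Their poses are not given: they have to be found in the camera images.
- drill_vice: Grey drill vice bolted to the bench, 200 x 106 mm (low ears to y = 75 mm). Origin: on the bench under the bed; own x points to the fixed jaw (closing direction), y runs along the jaws, z up. Flat bed 30 mm up, from x = -110 mm to the fixed jaw, with a 28 mm slot along its middle. Fixed jaw face at x = +55 mm. Jaws 100 mm wide, tops 75 mm above the bench.
- vice_jaw (a joint): Slide of the loose jaw. Value = opening between the jaw faces in m (starts 0.106 to 0.118, at most 0.122, 0 = closed), so its face is at x = 55 mm minus the opening in the vice frame. It slides on the bed under a push of about 4 to 6 N and stays where left. Its cam lever (black grip, own -y side) plays no part.
- jaw_back (a point): Middle of the loose jaw's upright back face, where to push it: on the vice's centre line (y = 0), 37 mm behind the jaw's face (own -x), 60 mm above the bench. The back face is 100 mm wide, from 31 to 75 mm above the bench. The cam lever reaches 24 mm behind it and 84 mm above the bench, but only beyond y = -57 mm.
- tall_parallel_a: Ground steel parallel (flat bar with four round holes in its side), one of the TALL pair: 120 mm long (own x), 16 mm thick (own y), 34 mm tall (own z), 0.48 kg, standing on its long edge; origin at the centre of its underside. 
- tall_parallel_b: Ground steel parallel (flat bar with four round holes in its side), one of the TALL pair: 120 mm long (own x), 16 mm thick (own y), 34 mm tall (own z), 0.48 kg, standing on its long edge; origin at the centre of its underside. 
- low_parallel_a: Ground steel parallel, one of the LOW pair: 100 mm long (own x), 10 mm thick (own y), 20 mm tall (own z), standing on its long edge; origin at the centre of its underside. Not needed: leave it where it stands.
- low_parallel_b: Ground steel parallel, one of the LOW pair: 100 mm long (own x), 10 mm thick (own y), 20 mm tall (own z), standing on its long edge; origin at the centre of its underside. Not needed: leave it where it stands.
- offcut: Pale wood offcut, a plain block 90 mm long (own y), 45 mm wide (own x), 22 mm thick (own z), lying flat, about 0.06 kg; origin at the centre of its underside.
- angle_gauge: Small digital angle gauge, a white box with a dark display face: 36 mm deep (own x), 62 mm long (own y), 59 mm tall (own z), 0.14 kg, standing upright on its base; origin at the centre of its underside.
There are look-alikes about, which are no part of the job. There is more than one size of the angle_gauge; the job needs the smaller.

How it is judged:
On the way, in this order (a step that is already met when the one before it is completed fails the run):
1. the offcut lies level across the two tall parallels in the vice (((x of tall_parallel_a in the frame of drill_vice between 0.012 and 0.05 m and y of tall_parallel_a in the frame of drill_vice between -0.025 and 0.025 m and z of tall_parallel_a in the frame of drill_vice between 0.026 and 0.034 m and angle between the x axis of each of tall_parallel_a, tall_parallel_b and the y axis of drill_vice, either way round below 0.2 rad and angle between each of tall_parallel_a, tall_parallel_b's own z axis and vertical below 0.08 rad and x of tall_parallel_b in the frame of drill_vice between -0.06 and -0.002 m and y of tall_parallel_b in the frame of drill_vice between -0.025 and 0.025 m and z of tall_parallel_b in the frame of drill_vice between 0.026 and 0.034 m) or (x of tall_parallel_b in the frame of drill_vice between 0.012 and 0.05 m and y of tall_parallel_b in the frame of drill_vice between -0.025 and 0.025 m and z of tall_parallel_b in the frame of drill_vice between 0.026 and 0.034 m and angle between the x axis of each of tall_parallel_b, tall_parallel_a and the y axis of drill_vice, either way round below 0.2 rad and angle between each of tall_parallel_b, tall_parallel_a's own z axis and vertical below 0.08 rad and x of tall_parallel_a in the frame of drill_vice between -0.06 and -0.002 m and y of tall_parallel_a in the frame of drill_vice between -0.025 and 0.025 m and z of tall_parallel_a in the frame of drill_vice between 0.026 and 0.034 m)) and z of offcut in the frame of drill_vice between 0.0605 and 0.0675 m and y of offcut in the frame of drill_vice between -0.015 and 0.015 m and angle between offcut's own z axis and vertical below 0.05 rad and linear speed of offcut below 0.02 m/s and angular speed of offcut below 0.2 rad/s), for 0.2 s.
2. the loose jaw is slid up against the offcut (((x of tall_parallel_a in the frame of drill_vice between 0.012 and 0.05 m and y of tall_parallel_a in the frame of drill_vice between -0.025 and 0.025 m and z of tall_parallel_a in the frame of drill_vice between 0.026 and 0.034 m and angle between the x axis of each of tall_parallel_a, tall_parallel_b and the y axis of drill_vice, either way round below 0.2 rad and angle between each of tall_parallel_a, tall_parallel_b's own z axis and vertical below 0.08 rad and x of tall_parallel_b in the frame of drill_vice between -0.042 and -0.002 m and y of tall_parallel_b in the frame of drill_vice between -0.025 and 0.025 m and z of tall_parallel_b in the frame of drill_vice between 0.026 and 0.034 m) or (x of tall_parallel_b in the frame of drill_vice between 0.012 and 0.05 m and y of tall_parallel_b in the frame of drill_vice between -0.025 and 0.025 m and z of tall_parallel_b in the frame of drill_vice between 0.026 and 0.034 m and angle between the x axis of each of tall_parallel_b, tall_parallel_a and the y axis of drill_vice, either way round below 0.2 rad and angle between each of tall_parallel_b, tall_parallel_a's own z axis and vertical below 0.08 rad and x of tall_parallel_a in the frame of drill_vice between -0.042 and -0.002 m and y of tall_parallel_a in the frame of drill_vice between -0.025 and 0.025 m and z of tall_parallel_a in the frame of drill_vice between 0.026 and 0.034 m)) and z of offcut in the frame of drill_vice between 0.0605 and 0.0675 m and y of offcut in the frame of drill_vice between -0.015 and 0.015 m and angle between offcut's own z axis and vertical below 0.05 rad and angle between the y axis of offcut and the x axis of drill_vice, either way round below 0.1 rad and value of joint vice_jaw between 0.086 and 0.0935 m), for 0.2 s.
3. the angle gauge stands on the middle of the offcut (horizontal distance between angle_gauge and offcut below 0.015 m and angle between the y axis of angle_gauge and the y axis of offcut, either way round below 0.26 rad and angle between angle_gauge's own z axis and vertical below 0.06 rad and z of angle_gauge in the frame of drill_vice between 0.082 and 0.091 m and value of joint vice_jaw between 0.086 and 0.0935 m), for 0.2 s.
At the end, for the whole second after the job is handed in: Tall parallels upright on the bed along the jaws, 5-43 and 57-97 mm from the fixed jaw; offcut level across them (64 mm up, 3.5 mm), jaw to jaw (0.1 rad), centred to 15 mm; jaw opening under 93.5 mm; gauge upright on its middle (15 mm), in line (0.26 rad); all at rest (all of step 3 and ((x of tall_parallel_a in the frame of drill_vice between 0.012 and 0.05 m and y of tall_parallel_a in the frame of drill_vice between -0.025 and 0.025 m and z of tall_parallel_a in the frame of drill_vice between 0.026 and 0.034 m and angle between the x axis of each of tall_parallel_a, tall_parallel_b and the y axis of drill_vice, either way round below 0.2 rad and angle between each of tall_parallel_a, tall_parallel_b's own z axis and vertical below 0.08 rad and x of tall_parallel_b in the frame of drill_vice between -0.042 and -0.002 m and y of tall_parallel_b in the frame of drill_vice between -0.025 and 0.025 m and z of tall_parallel_b in the frame of drill_vice between 0.026 and 0.034 m) or (x of tall_parallel_b in the frame of drill_vice between 0.012 and 0.05 m and y of tall_parallel_b in the frame of drill_vice between -0.025 and 0.025 m and z of tall_parallel_b in the frame of drill_vice between 0.026 and 0.034 m and angle between the x axis of each of tall_parallel_b, tall_parallel_a and the y axis of drill_vice, either way round below 0.2 rad and angle between each of tall_parallel_b, tall_parallel_a's own z axis and vertical below 0.08 rad and x of tall_parallel_a in the frame of drill_vice between -0.042 and -0.002 m and y of tall_parallel_a in the frame of drill_vice between -0.025 and 0.025 m and z of tall_parallel_a in the frame of drill_vice between 0.026 and 0.034 m)) and z of offcut in the frame of drill_vice between 0.0605 and 0.0675 m and y of offcut in the frame of drill_vice between -0.015 and 0.015 m and angle between offcut's own z axis and vertical below 0.05 rad and angle between the y axis of offcut and the x axis of drill_vice, either way round below 0.1 rad and linear speed of each of tall_parallel_a, tall_parallel_b, offcut, angle_gauge below 0.02 m/s and angular speed of each of tall_parallel_a, tall_parallel_b, offcut, angle_gauge below 0.2 rad/s); the robot touches nothing.
It fails at once if a low parallel was moved by more than 20 mm (distance of any of low_parallel_a, low_parallel_b from where it was at the start of the episode above 0.02 m).
It fails at once if the angle gauge was tipped over (angle between angle_gauge's own z axis and vertical above 0.9 rad).
It also fails if it takes over 120 s, if anything falls off the work surface, if the arm or the gripper's body presses on something with over 40 N, if the wrist force passes 120 N, or if a joint passes its speed limit or range.

## Working session

There is one attempt and no reset: what is moved stays moved. The work goes in short steps, Python scripts to look and compute and a shell command to move; the robot and the scene stay as the last step left them, time stands still between calls to the robot, and variables do not carry over. Pictures are saved under pics/ and viewed, at most 14 in all, crops included, and the job is handed in when it is done.

```bash
ls; mkdir -p pics
python3 - <<'E'
from rig import readout, grab_frame, calibration
import cv2
for n in ("scene","top","wrist"):
    c=calibration(n); print(n,c)
    cv2.imwrite(f"pics/{n}0.png",grab_frame(n)[:,:,::-1])
s=readout.state(); print(s)
E
```

```text
pics
scene {'fov_y': 53.56408423064488, 'cx': 318.8100856839621, 'cy': 242.08308317748012, 'rvec': array([ 2.10116799, -0.76224955,  0.40143539]), 'tvec': array([-0.54628424,  0.10262986,  1.01301621])}
top {'fov_y': 49.38775062571545, 'cx': 324.74492023771097, 'cy': 238.85405223405118, 'rvec': array([ 2.11113994, -2.15372351,  0.14721838]), 'tvec': array([-0.25111949,  0.50478988,  0.93047235])}
wrist {'fov_y': 69.98848872433294, 'cx': 321.31355501029435, 'cy': 240.83206640553897, 'rvec': array([-2.42343724,  1.66756006,  0.20113015]), 'tvec': array([-0.67464347, -0.02431757,  0.39075552])}
{'t': 0.15, 'qpos': array([ 1.05552815,  0.42657141,  0.07384632,  1.60640808, -0.03409945,
        1.11079778, -0.06711365]), 'qvel': array([-0.00020011,  0.00063154,  0.00031432, -0.00059671,  0.0011209 ,
        0.00106295, -0.00184349]), 'joint_efforts': array([ 3.99775527e-03, -9.36291075e+01,  3.66943046e+00, -4.54420924e+01,
       -4.87755099e-02,  1.79384009e-02,  1.19361139e-04]), 'tool_pos': array([ 0.24129977, -0.630062  ,  0.2049704 ]), 'eef_rot': array([[ 9.33861730e-01,  3.57634066e-01, -3.80532655e-04],
       [ 3.57634264e-01, -9.33861350e-01,  8.44231004e-04],
       [-5.34389723e-05, -9.24486542e-04, -9.99999571e-01]]), 'force': array([ 0.5941916 , -0.11631094, -0.09788439]), 'torque': array([-0.00145219, -0.00640472,  0.02692725]), 'gripper_force': 0.0, 'opening': 0.09355578594008397}
```

View pics/top0.png

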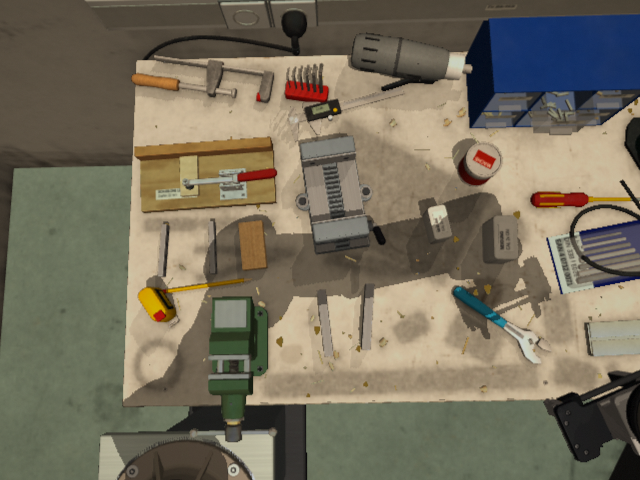

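View pics/scene0.png

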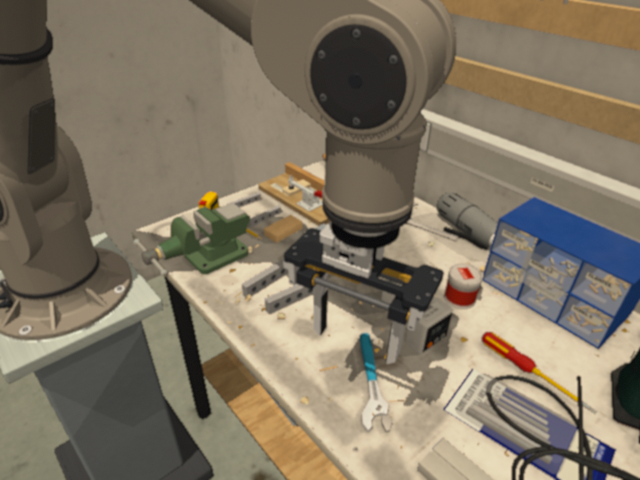

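The top view shows the parallel candidates: a pair at (324,323) and (366,316), and a pair at (164,249) and (212,246). The offcut is at (252,245), with the gauges at (437,221), small and white, and (500,240), larger. The vice is at (335,195), with its loose jaw near (340,235) and its lever at (378,232). Next I measure them.

```bash
cat > h.py <<'E'
import numpy as np, cv2
from rig import readout, grab_frame, calibration
def K(c):
    f=240/np.tan(np.radians(c["fov_y"]/2)); return np.array([[f,0,c["cx"]],[0,f,c["cy"]],[0,0,1]])
def ray(c,uv,z):
    R=cv2.Rodrigues(np.array(c["rvec"]))[0]; o=-R.T@np.array(c["tvec"])
    uv=np.atleast_2d(np.array(uv,float)); d=np.c_[uv,np.ones(len(uv))]@np.linalg.inv(K(c)).T@R
    return o+d*((z-o[2])/d[:,2:])
def px(c,P):
    return cv2.projectPoints(np.atleast_2d(np.array(P,float)),np.array(c["rvec"]),np.array(c["tvec"]),K(c),None)[0][:,0]
def rect(c,pts,z):
    """min-area rectangle of contour pixels cast on plane z (mm): centre, sides, angle of long side (deg)"""
    P=ray(c,pts,z)[:,:2].astype(np.float32)*1000
    b=cv2.boxPoints(cv2.minAreaRect(P)); e=[b[1]-b[0],b[2]-b[1]]; e.sort(key=np.linalg.norm)
    a=np.degrees(np.arctan2(e[1][1],e[1][0]))%180
    return b.mean(0).round(1), [round(float(np.linalg.norm(x)),1) for x in e], round(a,1)
E
python3 - <<'E'
from h import *
c=calibration("top"); im=cv2.imread("pics/top0.png")
for n,u,z in [("tallL",(324,323),.034),("tallR",(366,316),.034),("lowL",(164,249),.02),("lowR",(212,246),.02),("offcut",(252,245),.022),("gS",(437,221),.06),("gL",(500,240),.06),("jawF",(327,148),.075),("jawL",(340,235),.075)]:
    print(n,ray(c,u,z).round(3)[0])
a=im[120:370,140:400]; cv2.imwrite("pics/cropA.png",cv2.resize(a,None,fx=2.3,fy=2.3,interpolation=cv2.INTER_CUBIC))
b=im[180:280,400:540]; cv2.imwrite("pics/cropB.png",cv2.resize(b,None,fx=5,fy=5,interpolation=cv2.INTER_CUBIC))
E
```

```text
tallL [ 0.346 -0.257  0.034]
tallR [ 0.357 -0.333  0.034]
lowL [0.489 0.043 0.02 ]
lowR [ 0.493 -0.048  0.02 ]
offcut [ 0.493 -0.124  0.022]
gS [ 0.524 -0.465  0.06 ]
gL [ 0.487 -0.576  0.06 ]
jawF [ 0.662 -0.269  0.075]
jawL [ 0.5   -0.289  0.075]
```

View pics/cropA.png

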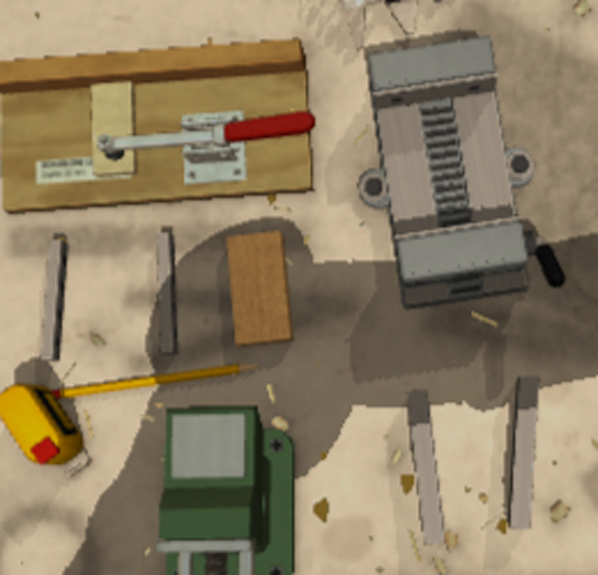

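View pics/cropB.png

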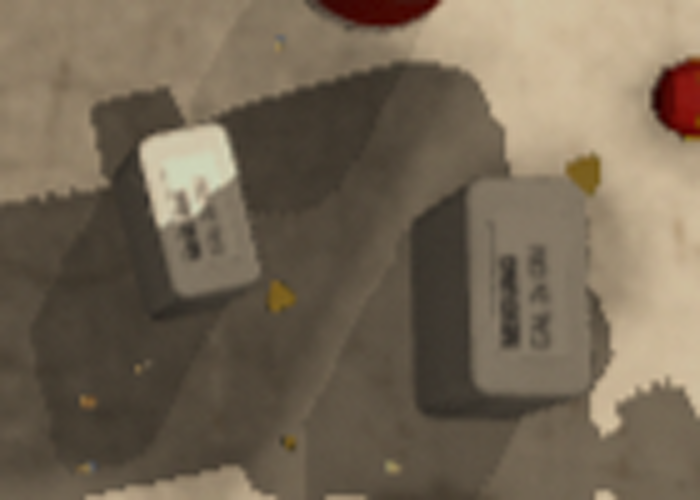

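The pair at (324,323) and (366,316) is wider and longer in plan, so it should be the tall one. Crop B shows the smaller gauge at (437,221) and the bigger one at (500,240). I'll fix the poses from corner pixels.

```bash
cat > m1.py <<'E'
from h import *
c=calibration("top")
def A(l): return np.array(l)/2.3+[140,120]
def B(l): return np.array(l)/5+[400,180]
R=cv2.Rodrigues(c["rvec"])[0]; print("cam",(-R.T@c["tvec"]).round(3))
for n,p,z in [("tallL",A([(408,392),(428,392),(443,542),(425,544)]),.034),("tallR",A([(517,377),(538,377),(527,527),(510,529)]),.034),
 ("lowL",A([(55,234),(67,236),(55,358),(42,358)]),.02),("lowR",A([(162,228),(172,228),(175,352),(163,352)]),.02),
 ("offcut",A([(227,236),(281,230),(291,338),(237,345)]),.022),
 ("gS",B([(140,140),(222,125),(260,275),(180,297)]),.059),("gL",B([(468,180),(585,175),(592,395),(475,397)]),.075),
 ("jawF",A([(368,50),(490,37),(495,76),(374,93)]),.075),("jawL",A([(395,240),(521,224),(527,262),(402,280)]),.075),
 ("grn",A([(168,410),(255,405),(293,440),(290,560)]),.05)]:
    print(n,*rect(c,p,z))
print(ray(c,A([(374,93),(495,76),(395,240),(521,224)]),.075).round(4))
E
python3 m1.py
```

```text
cam [ 0.35  -0.277  0.992]
tallL [ 346.3 -259.2] [15.8, 119.1] 5.2
tallR [ 355.7 -336.7] [16.7, 119.7] 175.6
lowL [490.1  43.7] [10.7, 103.1] 175.7
lowR [493.4 -49.9] [9.8, 103.4] 1.3
offcut [ 493.7 -124.9] [44.8, 90.8] 5.6
gS [ 522.9 -471.2] [30.4, 59.2] 11.2
gL [ 490.  -582.5] [41.4, 80.1] 177.9
jawF [ 663.  -270.4] [35.9, 97.8] 96.9
jawL [ 510.6 -289.9] [31.9, 98.7] 97.0
grn [ 354.4 -128.9] [59.8, 150.7] 39.4
[[ 0.6393 -0.2241  0.075 ]
 [ 0.6509 -0.3203  0.075 ]
 [ 0.5204 -0.239   0.075 ]
 [ 0.5309 -0.3372  0.075 ]]
```

```bash
cat > go.py <<'E'
# usage: go.py x y z(mm) yaw(deg of tool x) -> total turn about tool z, then shift in turned tool axes
import sys; from h import *
x,y,z,w=map(float,sys.argv[1:5]); s=readout.state(); R=s["eef_rot"]
p=R[:,0]; cur=np.degrees(np.arctan2(p[1],p[0])); d=(w-cur+90)%180-90
t=np.radians(cur+d); T=np.array([[np.cos(t),np.sin(t),0],[np.sin(t),-np.cos(t),0],[0,0,-1]])
Rn=R.T@T; print("t",round(s["t"],2),"yaw",cur.round(2),"tcp",(s["tool_pos"]*1000).round(1),"q",s["qpos"].round(2))
print("dr",cv2.Rodrigues(Rn)[0].ravel().round(4),"shift",(T.T@(np.array([x,y,z])-s["tool_pos"]*1000)).round(1))
E
python3 go.py 350 -259 200 5.2
python3 go.py 480 -300 300 5.2
```

```text
t 0.15 yaw 20.95 tcp [ 241.3 -630.1  205. ] q [ 1.06  0.43  0.07  1.61 -0.03  1.11 -0.07]
dr [-9.00e-04  2.00e-04  2.75e-01] shift [ 141.9 -359.7    5. ]
t 0.15 yaw 20.95 tcp [ 241.3 -630.1  205. ] q [ 1.06  0.43  0.07  1.61 -0.03  1.11 -0.07]
dr [-9.00e-04  2.00e-04  2.75e-01] shift [ 267.6 -307.1  -95. ]
```

```bash
python3 -m handwheel '{"translation":[[0,0,-30],[0,0,-30],[33.4,-38.4,-5],[33.4,-38.4,-5],[33.4,-38.4,-5],[33.4,-38.4,-5],[33.4,-38.4,-5],[33.4,-38.4,-5],[33.4,-38.4,-5],[33.4,-38.4,0],[0,0,0],[0,0,0]],"dr":[[0,0,0.138],[0,0,0.138],[0,0,0],[0,0,0],[0,0,0],[0,0,0],[0,0,0],[0,0,0],[0,0,0],[0,0,0],[0,0,0],[0,0,0]],"fingers":[1,1,1,1,1,1,1,1,1,1,1,1]}' 40
python3 - <<'E'
from h import *
c=calibration("wrist"); im=grab_frame("wrist"); cv2.imwrite("pics/w1.png",im[:,:,::-1])
R=cv2.Rodrigues(c["rvec"])[0]; print("cam",(-R.T@c["tvec"]).round(3)); print(R.round(2)); np.save("w1.npy",np.r_[c["rvec"],c["tvec"]])
E
python3 go.py 350 -259 200 5.2
```

```text
t: 1.65
tool_pos: [0.4796, -0.3008, 0.3003]
eef_rot: [[0.996, 0.09, -0.0], [0.09, -0.996, -0.0], [-0.001, 0.0, -1.0]]
force: [-0.3, -0.9, 0.1]
opening: 0.0935
gripper_force: 0.0
cam [ 0.547 -0.296  0.479]
[[ 0.09 -1.   -0.  ]
 [-0.97 -0.09  0.23]
 [-0.23 -0.02 -0.97]]
t 1.7 yaw 5.07 tcp [ 479.3 -301.3  300.3] q [ 0.52  0.18 -0.08  1.73  0.02  1.23 -1.05]
dr [ 0.0001  0.0005 -0.0022] shift [-125.   -53.9  100.3]
```

View pics/w1.png

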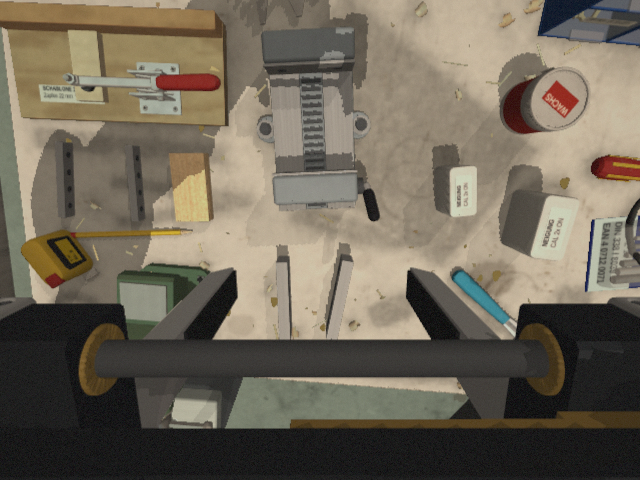

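The wrist view shows the vice at (312,120), the tall pair's ends at (283,255) and (343,255), the offcut at (190,187), the small gauge at (461,190) and the large one at (545,225). I'll crop the vice and gauge to refine them.

Run:
```python
import cv2
im=cv2.imread("pics/w1.png"); cv2.imwrite("pics/cropC.png",cv2.resize(im[20:220,160:490],None,fx=2.4,fy=2.4,interpolation=cv2.INTER_CUBIC))
```

```text
(no output)
```

View pics/cropC.png

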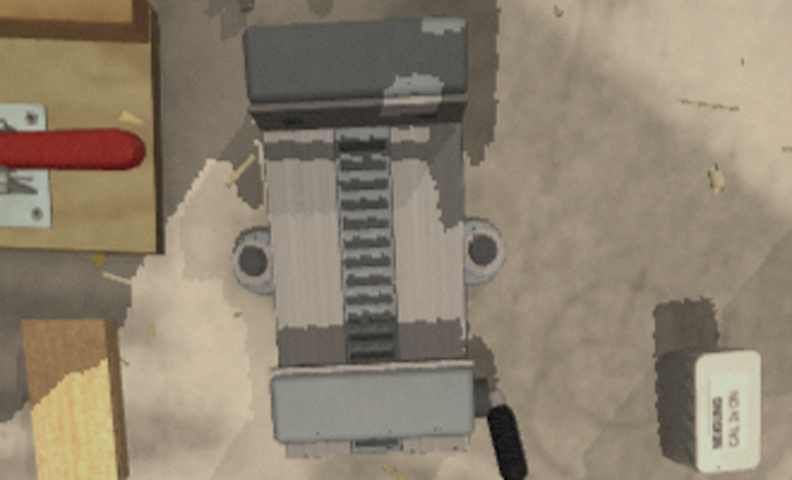

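Crop C shows the fixed jaw's top front edge from (250,103) to (466,92) and its foot from (258,128) to (465,120). The loose jaw's top runs from (272,375) and (474,363) to (277,441) and (470,432), and the gauge's top centre is at (727,411).

```bash
cat > m2.py <<'E'
from h import *
c=calibration("wrist"); v=np.load("w1.npy"); c["rvec"],c["tvec"]=v[:3],v[3:]
C=lambda l: np.array(l)/2.4+[160,20]
def sh(n,l,z): print(n,*(ray(c,C(l),z)[:,:2]*1000).round(1).tolist(), rect(c,C(l),z) if len(l)>3 else "")
sh("F front top",[(250,103),(466,92)],.075)
sh("F foot",[(262,128),(465,120)],.03)
sh("F top",[(246,27),(466,17),(466,92),(250,103)],.075)
sh("L top",[(272,375),(474,363),(470,432),(277,441)],.075)
sh("ears",[(255,262),(484,250)],.012)
sh("gauge",[(695,353),(760,351),(757,470),(697,472)],.059)
w=np.array
for n,q in [("tallL",[(277,257),(289,257),(290,337),(279,337)]),("tallR",[(340,256),(353,257),(337,338),(326,336)])]:
    print(n,rect(c,w(q),.034))
print("offcut",rect(c,w([(169,153),(205,152),(209,220),(175,222)]),.022))
E
python3 m2.py
```

```text
F front top [640.8, -224.8] [653.9, -321.0] 
F foot [640.3, -223.5] [653.0, -324.7] 
F top [671.3, -221.5] [683.8, -317.6] [653.9, -321.0] [640.8, -224.8] (array([ 662.3, -271.2], dtype=float32), [30.6, 97.6], np.float32(97.4))
L top [521.6, -241.4] [536.0, -338.1] [502.8, -339.9] [489.9, -245.7] (array([ 512.9, -291.9], dtype=float32), [33.2, 97.8], np.float32(97.8))
ears [577.0, -220.4] [594.1, -343.3] 
gauge [550.2, -449.1] [554.0, -481.2] [494.7, -491.3] [490.9, -460.7] (array([ 522.4, -470.2], dtype=float32), [32.3, 61.8], np.float32(9.7))
tallL (array([ 353.4, -259.9], dtype=float32), [16.2, 119.4], np.float32(4.7))
tallR (array([ 360.9, -335.7], dtype=float32), [17.6, 122.6], np.float32(175.6))
offcut (array([ 493.4, -124.9], dtype=float32), [46.6, 92.5], np.float32(4.3))
```

```bash
python3 -m handwheel '{"translation":[[-31,-13,30],[-31,-13,30],[-31,-13,30],[-32,-13,30],[0,0,30],[0,0,30],[0,0,0],[0,0,0]],"dr":[[0,0,0],[0,0,0],[0,0,0],[0,0,0],[0,0,0],[0,0,0],[0,0,0],[0,0,0]],"fingers":[1,0.5,0.5,0.5,0.5,0.5,0.5,0.5]}' 50
python3 - <<'E'
from h import *
c=calibration("wrist"); im=grab_frame("wrist"); cv2.imwrite("pics/w2.png",im[:,:,::-1]); np.save("w2.npy",np.r_[c["rvec"],c["tvec"]])
E
python3 go.py 350 -260 4 4.9
```

```text
t: 2.7
tool_pos: [0.351, -0.2606, 0.1214]
eef_rot: [[0.996, 0.088, 0.001], [0.088, -0.996, -0.0], [0.0, 0.0, -1.0]]
force: [-0.3, 0.9, -0.2]
opening: 0.0466
gripper_force: 0.0
t 2.75 yaw 5.09 tcp [ 351.3 -260.5  121.6] q [ 0.56  0.15 -0.08  2.2   0.02  0.8  -1.01]
dr [ 0.0008 -0.0011  0.0034] shift [ -1.2  -0.6 117.6]
```

View pics/w2.png

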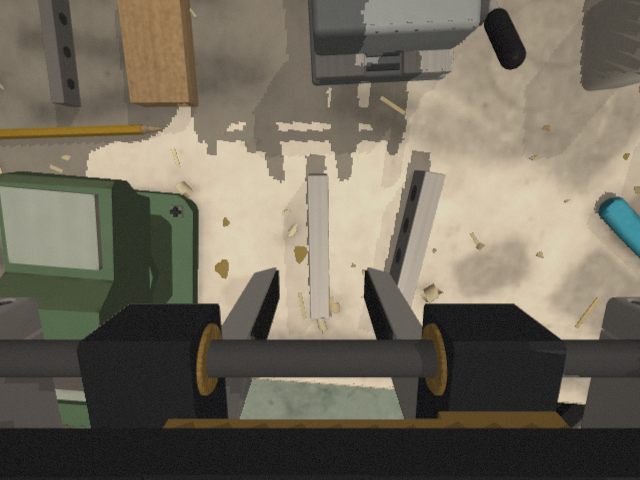

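The parallel stands between the open fingers: its top face runs from (308,174)/(328,174) to (310,318)/(329,318). The second one is clear to the right at (415,230).

Run:
```python
from h import *
c=calibration("wrist"); v=np.load("w2.npy"); c["rvec"],c["tvec"]=v[:3],v[3:]
print(rect(c,np.array([(308,174),(328,174),(329,318),(310,318)]),.034))
print(rect(c,np.array([(424,171),(444,174)]),.034), ray(c,[(424,171),(444,174)],.034).round(4))
```

```text
(array([ 347. , -259.5], dtype=float32), [16.1, 119.6], np.float32(5.3))
(array([ 415.4, -341.6], dtype=float32), [0.0, 15.6], np.float32(86.8)) [[ 0.4158 -0.3338  0.034 ]
 [ 0.4149 -0.3494  0.034 ]]
```

```bash
python3 -m handwheel '{"translation":[[-0.5,-0.5,30],[0,0,30],[0,0,30],[0,0,20],[0,0,6.5],[0,0,0],[0,0,0],[0,0,0],[0,0,0],[0,0,0],[0,0,0],[0,0,0]],"dr":[[0,0,0],[0,0,0],[0,0,0],[0,0,0],[0,0,0],[0,0,0],[0,0,0],[0,0,0],[0,0,0],[0,0,0],[0,0,0],[0,0,0]],"fingers":[0.5,0.5,0.5,0.5,0.5,0.5,0,0,0,0,0,0]}' 50
```

```text
t: 4.25
tool_pos: [0.3504, -0.2593, 0.0042]
eef_rot: [[0.996, 0.09, 0.0], [0.09, -0.996, 0.0], [0.0, 0.0, -1.0]]
force: [-1.1, 2.9, 7.3]
opening: 0.0156
gripper_force: 50.0
```

```bash
python3 -m handwheel '{"translation":[[0,0,-20],[0,0,-40],[0,0,-40],[0,0,-40],[0,0,-20],[0,0,0]],"dr":[[0,0,0],[0,0,0],[0,0,0],[0,0,0],[0,0,0],[0,0,0]],"fingers":[0,0,0,0,0,0]}' 50
python3 go.py 618.4 -277.1 160 97.4; python3 go.py 618.4 -277.1 160 5.1
```

```text
t: 5.0
tool_pos: [0.3507, -0.2597, 0.1648]
eef_rot: [[0.996, 0.09, 0.002], [0.09, -0.996, -0.001], [0.002, 0.001, -1.0]]
force: [-0.4, 0.4, -5.5]
opening: 0.0156
gripper_force: 50.0
t 5.0 yaw 5.14 tcp [ 350.7 -259.7  164.8] q [ 0.57  0.08 -0.08  2.16  0.01  0.9  -1.  ]
dr [-4.0000e-04 -2.4000e-03  1.5313e+00] shift [  51.8 -263.2    4.8]
t 5.0 yaw 5.14 tcp [ 350.7 -259.7  164.8] q [ 0.57  0.08 -0.08  2.16  0.01  0.9  -1.  ]
dr [ 0.0013 -0.0018  0.0006] shift [265.1  41.2   4.8]
```

```bash
python3 -m handwheel '{"translation":[[20,3,0],[38,6,0],[38,6,0],[38,6,0],[38,6,0],[38,6,0],[35,6,0],[20,2,0],[0,0,0]],"dr":[[0,0,0],[0,0,0],[0,0,0],[0,0,0],[0,0,0],[0,0,0],[0,0,0],[0,0,0],[0,0,0]],"fingers":[0,0,0,0,0,0,0,0,0]}' 50
python3 -m handwheel '{"translation":[[0,0,0],[0,0,0],[0,0,0],[0,0,0],[0,0,0],[0,0,0],[0,0,0],[0,0,0],[0,0,0],[0,0,0],[0,0,0],[0,0,0]],"dr":[[0,0,-0.1],[0,0,-0.16],[0,0,-0.16],[0,0,-0.16],[0,0,-0.16],[0,0,-0.16],[0,0,-0.16],[0,0,-0.16],[0,0,-0.16],[0,0,-0.16],[0,0,-0.07],[0,0,0]],"fingers":[0,0,0,0,0,0,0,0,0,0,0,0]}' 50
python3 go.py 618.4 -277.1 110 97.4
```

```text
t: 6.12
tool_pos: [0.619, -0.2752, 0.1611]
eef_rot: [[0.996, 0.091, -0.002], [0.091, -0.996, 0.002], [-0.002, -0.002, -1.0]]
force: [-0.6, 0.3, -4.4]
opening: 0.0157
gripper_force: 50.0
t: 7.62
tool_pos: [0.6172, -0.2764, 0.1627]
eef_rot: [[-0.128, 0.992, -0.001], [0.992, 0.128, 0.001], [0.001, -0.001, -1.0]]
force: [-0.1, 0.4, -4.4]
opening: 0.0158
gripper_force: 50.0
t 7.62 yaw 97.34 tcp [ 617.2 -276.4  162.7] q [ 0.65  0.5  -0.45  1.62  0.24  1.08  0.26]
dr [-0.0013 -0.0011 -0.0011] shift [-0.8  1.1 52.7]
```

```bash
python3 -m handwheel '{"translation":[[1,1,20],[0,0,32],[0,0,0]],"dr":[[0,0,0],[0,0,0],[0,0,0]],"fingers":[0,0,0]}' 50
python3 - <<'E'
from h import *
c=calibration("wrist"); im=grab_frame("wrist"); cv2.imwrite("pics/w3.png",im[:,:,::-1]); np.save("w3.npy",np.r_[c["rvec"],c["tvec"]])
E
python3 go.py 618.4 -277.1 34.5 97.4
```

```text
t: 8.0
tool_pos: [0.6167, -0.2745, 0.1084]
eef_rot: [[-0.128, 0.992, -0.005], [0.992, 0.128, 0.002], [0.003, -0.005, -1.0]]
force: [-0.1, 0.4, -4.0]
opening: 0.0156
gripper_force: 50.0
t 8.05 yaw 97.36 tcp [ 617.9 -274.8  110.4] q [ 0.64  0.55 -0.43  1.66  0.27  0.99  0.24]
dr [-0.0024 -0.0016 -0.0007] shift [-2.3  0.2 75.9]
```

View pics/w3.png

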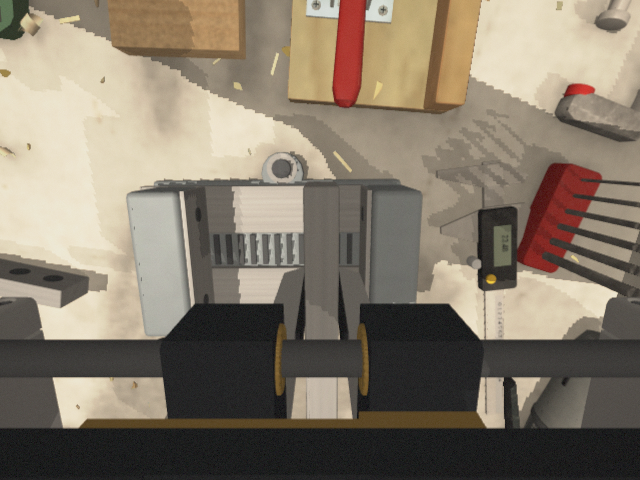

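The held parallel's far end is at (304–339,180). The fixed jaw's top front edge is near x=371, the loose jaw's near x=184–190. I'll cast these.

Run:
```python
from h import *
c=calibration("wrist"); v=np.load("w3.npy"); c["rvec"],c["tvec"]=v[:3],v[3:]
x=np.array([.9917,.1288]); y=np.array([-.1288,.9917]); o=np.array([592.6,-280.5])
def s(n,uv,z):
    P=ray(c,uv,z)[:,:2]*1000; print(n,P.round(1).tolist(),"vice",np.c_[(P-o)@x,(P-o)@y].round(1).tolist())
s("F",[(371,190),(370,295)],.075); s("L",[(182,192),(190,305)],.075); s("par",[(303,180),(339,180)],.140); s("bedFoot",[(361,190),(361,300)],.03)
s("ear",[(283,169)],.012)
```

```text
F [[640.8, -223.0], [651.2, -291.1]] vice [[55.2, 50.9], [56.7, -18.0]]
L [[525.3, -239.1], [533.2, -313.7]] vice [[-61.4, 49.8], [-63.2, -25.3]]
par [[601.9, -218.2], [617.1, -216.2]] vice [[17.3, 60.6], [32.5, 60.6]]
bedFoot [[640.0, -226.9], [653.5, -313.7]] vice [[53.9, 47.1], [56.1, -40.7]]
ear [[578.8, -219.8]] vice [[-5.9, 62.0]]
```

```bash
python3 -m handwheel '{"translation":[[-1,0,20],[0,0,25],[0,0,20],[0,0,8],[0,0,3],[0,0,0],[0,0,0]],"dr":[[0,0,0],[0,0,0],[0,0,0],[0,0,0],[0,0,0],[0,0,0],[0,0,0]],"fingers":[0,0,0,0,0,0,0]}' 50
python3 go.py 618.4 -277.1 34.2 97.4
```

```text
t: 8.93
tool_pos: [0.6193, -0.2765, 0.0367]
eef_rot: [[-0.128, 0.992, 0.001], [0.992, 0.128, -0.0], [-0.001, 0.001, -1.0]]
force: [0.6, 0.3, -5.4]
opening: 0.016
gripper_force: 50.0
t 8.93 yaw 97.38 tcp [ 619.3 -276.5   36.7] q [ 0.62  0.64 -0.41  1.7   0.31  0.87  0.2 ]
dr [ 0.0009  0.0005 -0.0003] shift [-0.5 -1.   2.5]
```

```bash
python3 -m handwheel '{"translation":[[0,0,1.5],[0,0,1],[0,0,0],[0,0,0],[0,0,0],[0,0,0],[0,0,0]],"dr":[[0,0,0],[0,0,0],[0,0,0],[0,0,0],[0,0,0],[0,0,0],[0,0,0]],"fingers":[0,0,0,0.23,0.23,0.23,0.23]}' 50
python3 -m handwheel '{"translation":[[0,0,-20],[0,0,-30],[0,0,-40],[0,0,-40],[0,0,-10],[0,0,0]],"dr":[[0,0,0],[0,0,0],[0,0,0],[0,0,0],[0,0,0],[0,0,0]],"fingers":[0.23,0.23,0.23,0.23,0.23,0.23]}' 50
python3 go.py 357 -336.2 175 175.6
```

```text
t: 9.8
tool_pos: [0.6189, -0.2763, 0.0334]
eef_rot: [[-0.129, 0.992, 0.0], [0.992, 0.129, 0.0], [0.0, 0.0, -1.0]]
force: [1.1, -0.3, -0.0]
opening: 0.0219
gripper_force: 0.0
t: 10.55
tool_pos: [0.6191, -0.2765, 0.1747]
eef_rot: [[-0.128, 0.992, 0.001], [0.992, 0.128, -0.001], [-0.001, 0.001, -1.0]]
force: [-0.0, 0.1, -0.1]
opening: 0.0215
gripper_force: 0.0
t 10.55 yaw 97.38 tcp [ 619.1 -276.5  174.7] q [ 0.65  0.49 -0.45  1.6   0.23  1.1   0.27]
dr [ 5.0000e-04  1.6000e-03 -1.3651e+00] shift [256.8 -79.7  -0.3]
```

```bash
python3 -m handwheel '{"translation":[[0,0,0],[0,0,0],[0,0,0],[0,0,0],[0,0,0],[0,0,0],[0,0,0],[0,0,0],[0,0,0],[0,0,0],[0,0,0],[0,0,0]],"dr":[[0,0,0.12],[0,0,0.16],[0,0,0.16],[0,0,0.16],[0,0,0.16],[0,0,0.16],[0,0,0.16],[0,0,0.16],[0,0,0.16],[0,0,0.16],[0,0,0.16],[0,0,0.056]],"fingers":[0.5,0.5,0.5,0.5,0.5,0.5,0.5,0.5,0.5,0.5,0.5,0.5]}' 50
python3 -m handwheel '{"translation":[[-25,8,0],[-38,12,0],[-38,12,0],[-38,12,0],[-38,12,0],[-38,12,0],[-30,8,30],[-13,4,30],[0,0,0],[0,0,0]],"dr":[[0,0,0],[0,0,0],[0,0,0],[0,0,0],[0,0,0],[0,0,0],[0,0,0],[0,0,0],[0,0,0],[0,0,0]],"fingers":[0.5,0.5,0.5,0.5,0.5,0.5,0.5,0.5,0.5,0.5]}' 50
python3 - <<'E'
from h import *
c=calibration("wrist"); im=grab_frame("wrist"); cv2.imwrite("pics/w4.png",im[:,:,::-1]); np.save("w4.npy",np.r_[c["rvec"],c["tvec"]])
g=cv2.cvtColor(im,cv2.COLOR_RGB2HSV)
for r in (190,210,230,250,270,290): print(r,[(i,int(im[r,i].mean()),int(g[r,i,1])) for i in range(290,352,4)])
E
python3 go.py 356 -336.7 4 -4.4
```

```text
t: 12.05
tool_pos: [0.6182, -0.276, 0.172]
eef_rot: [[0.997, -0.08, -0.002], [-0.08, -0.997, 0.001], [-0.002, -0.0, -1.0]]
force: [1.2, -0.1, 0.0]
opening: 0.0471
gripper_force: 0.0
t: 13.3
tool_pos: [0.3564, -0.3363, 0.114]
eef_rot: [[0.997, -0.076, 0.0], [-0.076, -0.997, 0.0], [0.0, -0.0, -1.0]]
force: [1.0, -0.2, -0.2]
opening: 0.0474
gripper_force: 0.0
190 [(290, 172, 50), (294, 185, 51), (298, 187, 49), (302, 187, 49), (306, 146, 54), (310, 103, 48), (314, 151, 35), (318, 148, 35), (322, 150, 33), (326, 149, 34), (330, 94, 31), (334, 154, 53), (338, 184, 54), (342, 182, 51), (346, 182, 52), (350, 177, 53)]
210 [(290, 188, 51), (294, 183, 51), (298, 173, 50), (302, 176, 52), (306, 177, 51), (310, 101, 52), (314, 150, 38), (318, 152, 36), (322, 151, 36), (326, 148, 40), (330, 148, 38), (334, 186, 50), (338, 184, 51), (342, 185, 53), (346, 187, 51), (350, 190, 46)]
230 [(290, 187, 49), (294, 177, 49), (298, 175, 53), (302, 171, 54), (306, 170, 53), (310, 98, 52), (314, 152, 37), (318, 153, 37), (322, 152, 33), (326, 155, 35), (330, 154, 38), (334, 185, 52), (338, 185, 50), (342, 18
[... 266 characters left out ...]
, (346, 178, 50), (350, 182, 52)]
270 [(290, 179, 53), (294, 183, 54), (298, 171, 54), (302, 169, 49), (306, 159, 54), (310, 98, 47), (314, 152, 37), (318, 155, 34), (322, 156, 38), (326, 158, 36), (330, 159, 36), (334, 175, 53), (338, 177, 53), (342, 177, 51), (346, 177, 52), (350, 173, 53)]
290 [(290, 185, 50), (294, 181, 51), (298, 170, 52), (302, 170, 50), (306, 169, 52), (310, 122, 59), (314, 154, 37), (318, 156, 36), (322, 157, 36), (326, 158, 40), (330, 155, 39), (334, 175, 53), (338, 173, 51), (342, 169, 53), (346, 161, 54), (350, 102, 86)]
t 13.35 yaw -4.32 tcp [ 356.8 -336.5  114.3] q [ 0.65  0.24 -0.02  2.1   0.01  0.8  -1.03]
dr [ 0.0003 -0.0009  0.0013] shift [ -0.7   0.3 110.3]
```

View pics/w4.png

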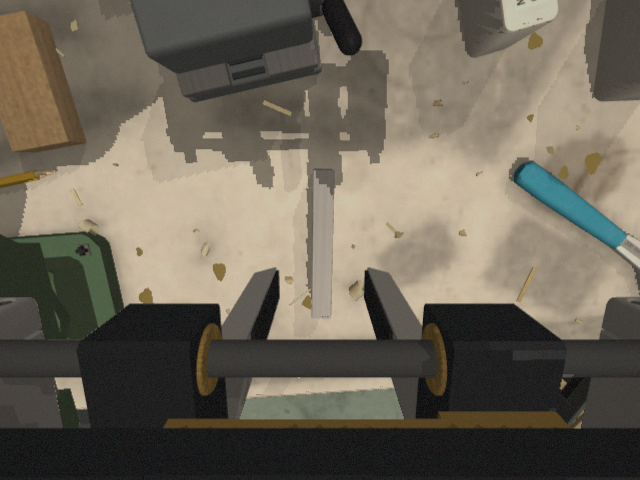

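The second parallel is centred between the fingers, with its top face from (314–334,169) to (312–331,318). I'll descend and grip.

```bash
python3 -m handwheel '{"translation":[[-0.5,0,30],[0,0,30],[0,0,30],[0,0,14],[0,0,6],[0,0,0],[0,0,0],[0,0,0],[0,0,0],[0,0,0],[0,0,0],[0,0,0]],"dr":[[0,0,0],[0,0,0],[0,0,0],[0,0,0],[0,0,0],[0,0,0],[0,0,0],[0,0,0],[0,0,0],[0,0,0],[0,0,0],[0,0,0]],"fingers":[0.5,0.5,0.5,0.5,0.5,0.5,0,0,0,0,0,0]}' 50
python3 -m handwheel '{"translation":[[0,0,-20],[0,0,-40],[0,0,-40],[0,0,-40],[0,0,-25],[0,0,0]],"dr":[[0,0,0],[0,0,0],[0,0,0],[0,0,0],[0,0,0],[0,0,0]],"fingers":[0,0,0,0,0,0]}' 50
python3 go.py 572.8 -283.1 170 -4.4
```

```text
t: 14.85
tool_pos: [0.3552, -0.3365, 0.0037]
eef_rot: [[0.997, -0.076, 0.0], [-0.076, -0.997, -0.0], [0.0, 0.0, -1.0]]
force: [-1.6, 0.7, 7.0]
opening: 0.0154
gripper_force: 50.0
t: 15.6
tool_pos: [0.3556, -0.3368, 0.1695]
eef_rot: [[0.997, -0.076, 0.002], [-0.076, -0.997, -0.001], [0.002, 0.001, -1.0]]
force: [-0.3, -1.2, -4.6]
opening: 0.0156
gripper_force: 50.0
t 15.6 yaw -4.37 tcp [ 355.6 -336.8  169.5] q [ 0.65  0.16 -0.02  2.05  0.    0.92 -1.02]
dr [ 0.0013 -0.0022  0.0005] shift [212.5 -70.2  -0.5]
```

```bash
python3 -m handwheel '{"translation":[[20,-7,0],[35,-12,0],[35,-12,0],[35,-12,0],[35,-12,0],[32,-10,0],[20,-5,0],[0,0,0]],"dr":[[0,0,0],[0,0,0],[0,0,0],[0,0,0],[0,0,0],[0,0,0],[0,0,0],[0,0,0]],"fingers":[0,0,0,0,0,0,0,0]}' 50
python3 -m handwheel '{"translation":[[0,0,0],[0,0,0],[0,0,0],[0,0,0],[0,0,0],[0,0,0],[0,0,0],[0,0,0],[0,0,0],[0,0,0],[0,0,0],[0,0,0]],"dr":[[0,0,-0.12],[0,0,-0.16],[0,0,-0.16],[0,0,-0.16],[0,0,-0.16],[0,0,-0.16],[0,0,-0.16],[0,0,-0.16],[0,0,-0.16],[0,0,-0.16],[0,0,-0.16],[0,0,-0.056]],"fingers":[0,0,0,0,0,0,0,0,0,0,0,0]}' 50
python3 -m handwheel '{"translation":[[0,0,0]],"dr":[[0,0,0]],"fingers":[0]}' 50
python3 go.py 572.8 -283.1 85 97.4
```

```text
t: 16.6
tool_pos: [0.5731, -0.2807, 0.1658]
eef_rot: [[0.997, -0.074, -0.002], [-0.074, -0.997, 0.002], [-0.002, -0.002, -1.0]]
force: [0.1, -0.6, -5.1]
opening: 0.0151
gripper_force: 50.0
t: 18.1
tool_pos: [0.5709, -0.2825, 0.1669]
eef_rot: [[-0.132, 0.991, -0.002], [0.991, 0.132, 0.001], [0.002, -0.002, -1.0]]
force: [0.6, -0.2, -4.6]
opening: 0.0157
gripper_force: 50.0
t: 18.23
tool_pos: [0.5711, -0.2826, 0.1672]
eef_rot: [[-0.128, 0.992, -0.001], [0.992, 0.128, 0.001], [0.001, -0.001, -1.0]]
force: [-0.1, -0.7, -4.9]
opening: 0.0158
gripper_force: 50.0
t 18.23 yaw 97.34 tcp [ 571.1 -282.6  167.2] q [ 0.7   0.44 -0.44  1.71  0.21  1.05  0.31]
dr [-0.0013 -0.0014 -0.001 ] shift [-0.8  1.6 82.2]
```

```bash
python3 -m handwheel '{"translation":[[-0.8,1.6,30],[0,0,40],[0,0,30],[0,0,20],[0,0,7],[0,0,3],[0,0,0],[0,0,0]],"dr":[[0,0,0],[0,0,0],[0,0,0],[0,0,0],[0,0,0],[0,0,0],[0,0,0],[0,0,0]],"fingers":[0,0,0,0,0,0,0,0]}' 50
python3 go.py 572.8 -283.1 33.7 97.4
```

```text
t: 19.23
tool_pos: [0.5739, -0.2836, 0.0394]
eef_rot: [[-0.128, 0.992, 0.001], [0.992, 0.128, -0.001], [-0.001, 0.001, -1.0]]
force: [-0.3, 0.1, -5.5]
opening: 0.0159
gripper_force: 50.0
t 19.23 yaw 97.37 tcp [ 573.9 -283.6   39.4] q [ 0.66  0.58 -0.4   1.79  0.3   0.82  0.24]
dr [ 0.0011  0.0007 -0.0005] shift [ 0.6 -1.1  5.7]
```

```bash
python3 -m handwheel '{"translation":[[0,-0.5,3],[0,0,2],[0,0,1],[0,0,0],[0,0,0],[0,0,0],[0,0,0],[0,0,0]],"dr":[[0,0,0],[0,0,0],[0,0,0],[0,0,0],[0,0,0],[0,0,0],[0,0,0],[0,0,0]],"fingers":[0,0,0,0,0.25,0.25,0.25,0.25]}' 50
python3 -m handwheel '{"translation":[[0,0,-20],[0,0,-30],[0,0,-40],[0,0,-40],[0,0,-40],[0,0,0]],"dr":[[0,0,0],[0,0,0],[0,0,0],[0,0,0],[0,0,0],[0,0,0]],"fingers":[0.3,0.3,1,1,1,1]}' 20
python3 go.py 493.6 -124.9 120 94.8;python3 go.py 493.6 -124.9 120 4.8
```

```text
t: 20.23
tool_pos: [0.573, -0.2834, 0.0324]
eef_rot: [[-0.129, 0.992, -0.0], [0.992, 0.129, 0.0], [0.0, -0.0, -1.0]]
force: [0.1, 0.0, 0.5]
opening: 0.0237
gripper_force: 0.0
t: 20.98
tool_pos: [0.5746, -0.2839, 0.2073]
eef_rot: [[-0.129, 0.992, 0.006], [0.992, 0.129, -0.003], [-0.003, 0.005, -1.0]]
force: [0.3, -0.0, 0.3]
opening: 0.0647
gripper_force: 0.0
t 20.98 yaw 97.39 tcp [ 574.6 -283.9  207.3] q [ 0.7   0.4  -0.45  1.67  0.19  1.11  0.33]
dr [0.0053 0.0033 0.0452] shift [165.2 -67.4  87.3]
t 20.98 yaw 97.39 tcp [ 574.6 -283.9  207.3] q [ 0.7   0.4  -0.45  1.67  0.19  1.11  0.33]
dr [ 0.0016  0.0067 -1.5256] shift [ 67.4 165.2  87.3]
```

```bash
python3 -m handwheel '{"translation":[[0,0,0],[0,0,0],[0,0,0],[0,0,0],[0,0,0],[0,0,0],[0,0,0],[0,0,0],[0,0,0],[0,0,0],[0,0,0],[0,0,0]],"dr":[[0,0,0.12],[0,0,0.16],[0,0,0.16],[0,0,0.16],[0,0,0.16],[0,0,0.16],[0,0,0.16],[0,0,0.16],[0,0,0.16],[0,0,0.16],[0,0,0.056],[0,0,0]],"fingers":[0.7,0.7,0.7,0.7,0.7,0.7,0.7,0.7,0.7,0.7,0.7,0.7]}' 20
python3 -m handwheel '{"translation":[[-7.4,-20,0],[-15,-36,0],[-15,-36,10],[-15,-36,25],[-15,-37,25],[0,0,25],[0,0,0],[0,0,0]],"dr":[[0,0,0],[0,0,0],[0,0,0],[0,0,0],[0,0,0],[0,0,0],[0,0,0],[0,0,0]],"fingers":[0.7,0.7,0.7,0.7,0.7,0.7,0.7,0.7]}' 20
python3 - <<'E'
from h import *
c=calibration("wrist"); im=grab_frame("wrist"); cv2.imwrite("pics/w5.png",im[:,:,::-1]); np.save("w5.npy",np.r_[c["rvec"],c["tvec"]])
E
python3 go.py 493.6 -124.9 4 4.8
```

```text
t: 22.48
tool_pos: [0.5729, -0.2831, 0.2027]
eef_rot: [[0.996, 0.084, -0.0], [0.084, -0.996, 0.0], [-0.0, -0.0, -1.0]]
force: [0.1, -0.7, 0.1]
opening: 0.0658
gripper_force: 0.0
t: 23.48
tool_pos: [0.4925, -0.125, 0.1184]
eef_rot: [[0.996, 0.084, 0.001], [0.084, -0.996, -0.0], [0.001, 0.0, -1.0]]
force: [-0.5, -0.6, 0.7]
opening: 0.066
gripper_force: 0.0
t 23.52 yaw 4.78 tcp [ 492.7 -125.1  118.5] q [ 0.32  0.27 -0.22  2.05  0.08  0.83 -1.44]
dr [ 0.0003 -0.0012 -0.0003] shift [ 9.000e-01 -1.000e-01  1.145e+02]
```

View pics/w5.png

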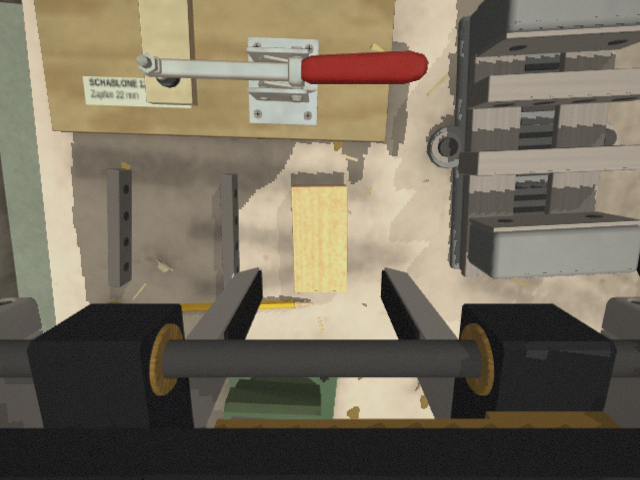

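The offcut's top face is at (293–347,186–292), centred between the fingers. In the vice both parallels are standing, at rows ~90 and ~160.

```bash
python3 - <<'E'
from h import *
c=calibration("wrist"); v=np.load("w5.npy"); c["rvec"],c["tvec"]=v[:3],v[3:]
print(rect(c,np.array([(293,186),(347,186),(347,292),(295,292)]),.022))
E
python3 -m handwheel '{"translation":[[0,0,30],[0,0,30],[0,0,30],[0,0,18],[0,0,7.5],[0,0,0],[0,0,0],[0,0,0],[0,0,0],[0,0,0],[0,0,0],[0,0,0]],"dr":[[0,0,0],[0,0,0],[0,0,0],[0,0,0],[0,0,0],[0,0,0],[0,0,0],[0,0,0],[0,0,0],[0,0,0],[0,0,0],[0,0,0]],"fingers":[0.7,0.7,0.7,0.7,0.7,0.7,0,0,0,0,0,0]}' 15
python3 -m handwheel '{"translation":[[0,0,-20],[0,0,-40],[0,0,-40],[0,0,-40],[0,0,-25],[0,0,0]],"dr":[[0,0,0],[0,0,0],[0,0,0],[0,0,0],[0,0,0],[0,0,0]],"fingers":[0,0,0,0,0,0]}' 15
python3 go.py 599.5 -279.6 165 7.4
```

```text
(array([ 493.8, -125.1], dtype=float32), [44.6, 90.0], np.float32(4.8))
t: 25.02
tool_pos: [0.4924, -0.1247, 0.0026]
eef_rot: [[0.996, 0.084, 0.001], [0.084, -0.996, -0.0], [0.001, 0.0, -1.0]]
force: [-1.2, 0.3, 7.0]
opening: 0.0446
gripper_force: 15.0
t: 25.78
tool_pos: [0.493, -0.1249, 0.1688]
eef_rot: [[0.997, 0.083, 0.003], [0.083, -0.997, -0.001], [0.003, 0.001, -1.0]]
force: [-0.6, -0.4, -1.8]
opening: 0.0448
gripper_force: 15.0
t 25.77 yaw 4.79 tcp [ 493.  -124.9  168.8] q [ 0.33  0.2  -0.23  2.    0.06  0.94 -1.42]
dr [ 0.0011 -0.0033 -0.0456] shift [ 85.7 167.2   3.8]
```

```bash
python3 -m handwheel '{"translation":[[0,0,0],[12,24,0],[18,36,0],[18,36,0],[18,36,0],[11,24,0],[5.7,11.5,0],[0,0,0],[0,0,0]],"dr":[[0,0,-0.0456],[0,0,0],[0,0,0],[0,0,0],[0,0,0],[0,0,0],[0,0,0],[0,0,0],[0,0,0]],"fingers":[0,0,0,0,0,0,0,0,0]}' 15
python3 -m handwheel '{"translation":[[0,0,30],[0,0,30],[0,0,10],[0,0,0],[0,0,0]],"dr":[[0,0,0],[0,0,0],[0,0,0],[0,0,0],[0,0,0]],"fingers":[0,0,0,0,0]}' 15
python3 - <<'E'
from h import *
c=calibration("wrist"); im=grab_frame("wrist"); cv2.imwrite("pics/w6.png",im[:,:,::-1]); np.save("w6.npy",np.r_[c["rvec"],c["tvec"]])
E
python3 go.py 596.5 -280 66.7 7.4
```

```text
t: 26.9
tool_pos: [0.5952, -0.2788, 0.1668]
eef_rot: [[0.992, 0.13, -0.0], [0.13, -0.992, 0.001], [-0.0, -0.001, -1.0]]
force: [-0.2, -0.2, 0.0]
opening: 0.045
gripper_force: 15.0
t: 27.52
tool_pos: [0.5962, -0.2801, 0.0983]
eef_rot: [[0.992, 0.129, 0.001], [0.129, -0.992, -0.0], [0.001, 0.001, -1.0]]
force: [-0.1, 0.1, -0.1]
opening: 0.0449
gripper_force: 15.0
t 27.57 yaw 7.41 tcp [ 596.3 -280.2   98.3] q [ 0.46  0.51 -0.15  1.73  0.09  0.91 -1.18]
dr [ 0.0008 -0.0016  0.0001] shift [ 0.2 -0.2 31.6]
```

View pics/w6.png

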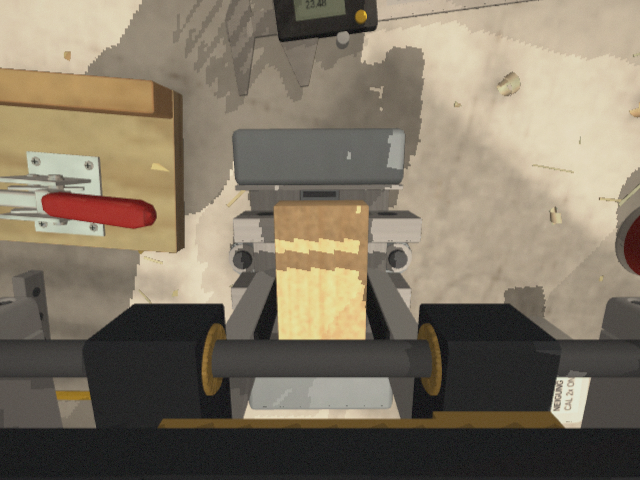

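The offcut, at columns 275–368, is centred on the fixed jaw, at 233–404, with its end clear in front of the jaw face. I'll lower it.

```bash
python3 -m handwheel '{"translation":[[0,0,15],[0,0,10],[0,0,4],[0,0,2.3],[0,0,0],[0,0,0],[0,0,0],[0,0,0],[0,0,0],[0,0,0]],"dr":[[0,0,0],[0,0,0],[0,0,0],[0,0,0],[0,0,0],[0,0,0],[0,0,0],[0,0,0],[0,0,0],[0,0,0]],"fingers":[0,0,0,0,0,0,0,0.6,0.6,0.6]}' 15
python3 -m handwheel '{"translation":[[0,0,-10],[0,0,-30],[0,0,-40],[0,0,-40],[0,0,0]],"dr":[[0,0,0],[0,0,0],[0,0,0],[0,0,0],[0,0,0]],"fingers":[0.6,0.6,0.6,0.6,0.6]}' 15
python3 - <<'E'
from h import *
c=calibration("top"); im=grab_frame("top"); cv2.imwrite("pics/t2.png",im[:,:,::-1])
E
python3 go.py 596.5 -280 166.7 7.4
python3 go.py 477 -295.5 55 97.4
```

```text
t: 28.82
tool_pos: [0.5956, -0.2801, 0.0656]
eef_rot: [[0.992, 0.129, -0.0], [0.129, -0.992, 0.0], [-0.0, -0.0, -1.0]]
force: [0.7, -0.7, -1.0]
opening: 0.056
gripper_force: 0.0
t: 29.45
tool_pos: [0.5973, -0.2807, 0.1899]
eef_rot: [[0.992, 0.129, 0.005], [0.129, -0.992, -0.002], [0.005, 0.003, -1.0]]
force: [0.2, 0.8, -0.5]
opening: 0.0567
gripper_force: 0.0
t 29.5 yaw 7.4 tcp [ 596.4 -280.4  187.7] q [ 0.46  0.42 -0.16  1.65  0.07  1.07 -1.16]
dr [ 0.0015 -0.0027  0.0001] shift [ 0.2 -0.3 21. ]
t 29.5 yaw 7.4 tcp [ 596.4 -280.4  187.7] q [ 0.46  0.42 -0.16  1.65  0.07  1.07 -1.16]
dr [ 3.3000e-03 -9.0000e-04 -1.5707e+00] shift [   0.4 -120.3  132.7]
```

```bash
python3 -m handwheel '{"translation":[[-23,0,0],[-40,0,0],[-40,0,0],[-30,0,0],[0,0,30],[0,0,40],[0,0,40],[0,0,22],[0,0,0],[0,0,0],[0,0,0]],"dr":[[0,0,0],[0,0,0],[0,0,0],[0,0,0],[0,0,0],[0,0,0],[0,0,0],[0,0,0],[0,0,0],[0,0,0],[0,0,0]],"fingers":[0,0,0,0,0,0,0,0,0,0,0]}' 30
python3 - <<'E'
from h import *
c=calibration("wrist"); im=grab_frame("wrist"); cv2.imwrite("pics/w7.png",im[:,:,::-1]); np.save("w7.npy",np.r_[c["rvec"],c["tvec"]])
s=readout.state(); p=s["tool_pos"]*1000-[592.6,-280.5,0]; print("vice",p[:2]@[.9917,.1288],p[:2]@[-.1288,.9917],p[2],s["force"])
E
```

```text
t: 30.88
tool_pos: [0.4643, -0.2975, 0.0547]
eef_rot: [[0.992, 0.129, 0.001], [0.129, -0.992, -0.001], [0.001, 0.001, -1.0]]
force: [0.1, -0.0, -0.3]
opening: 0.0003
gripper_force: 0.0
vice -129.4826514905619 -0.34385120985312057 54.69937443875593 [-0.66816674  0.24551479 -0.20263881]
```

View pics/w7.png

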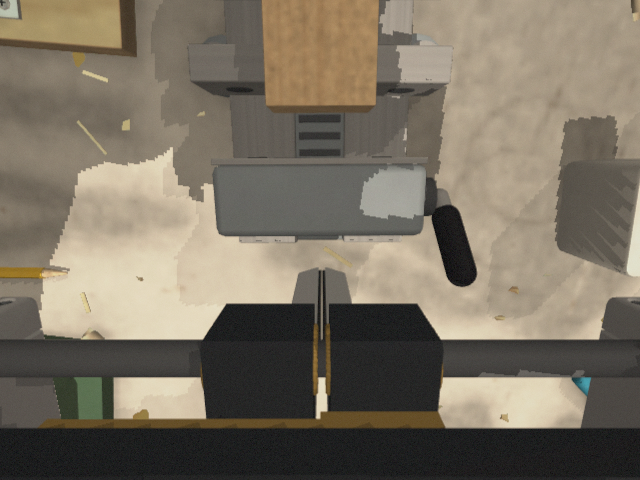

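The closed fingers are behind the middle of the loose jaw, whose top is at (215–425,165–235). The offcut's near end is at row 107. I'll push gently.

```bash
python3 -m handwheel '{"translation":[[8,0,0],[7,0,0],[4,0,0],[4,0,0],[4,0,0],[4,0,0],[3,0,0],[0,0,0]],"dr":[[0,0,0],[0,0,0],[0,0,0],[0,0,0],[0,0,0],[0,0,0],[0,0,0],[0,0,0]],"fingers":[0,0,0,0,0,0,0,0]}' 30
cat > j.py <<'E'
from h import *
s=readout.state(); p=s["tool_pos"]*1000-[592.6,-280.5,0]; print("vice",(p[:2]@[.9917,.1288]).round(1),(p[:2]@[-.1288,.9917]).round(1),p[2].round(1),s["force"].round(1))
E
python3 j.py
```

```text
t: 31.92
tool_pos: [0.4978, -0.2927, 0.0536]
eef_rot: [[0.992, 0.129, 0.0], [0.129, -0.992, 0.0], [0.0, -0.0, -1.0]]
force: [-1.1, -1.3, -0.4]
opening: 0.0
gripper_force: 0.7
vice -95.6 0.1 53.6 [-1.1 -1.3 -0.4]
```

```bash
for i in 1; do python3 -m handwheel '{"translation":[[3,0,0],[3,0,0],[2,0,0],[0,0,0]],"dr":[[0,0,0],[0,0,0],[0,0,0],[0,0,0]],"fingers":[0,0,0,0]}' 30 | grep force; done; python3 j.py
python3 -m handwheel '{"translation":[[2,0,0],[2,0,0],[1,0,0],[0,0,0]],"dr":[[0,0,0],[0,0,0],[0,0,0],[0,0,0]],"fingers":[0,0,0,0]}' 30 | grep force; python3 j.py
python3 - <<'E'
from h import *
c=calibration("wrist"); im=grab_frame("wrist"); cv2.imwrite("pics/w8.png",im[:,:,::-1]); np.save("w8.npy",np.r_[c["rvec"],c["tvec"]])
E
```

```text
force: [-2.7, 1.6, -1.0]
gripper_force: 1.1
vice -87.6 0.1 53.6 [-2.7  1.6 -1. ]
force: [-7.6, 1.1, 2.1]
gripper_force: 3.5
vice -83.4 0.1 53.7 [-7.6  1.1  2.1]
```

View pics/w8.png

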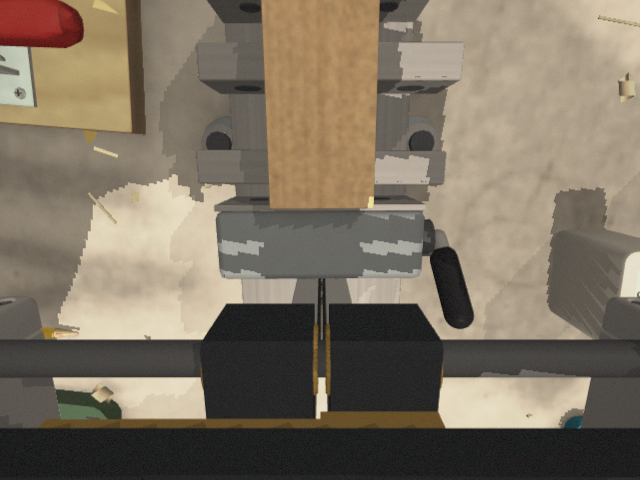

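The loose jaw's front edge, at row 208, now meets the offcut's near end at (270–375,208). I keep pushing until the force rises.

```bash
python3 -m handwheel '{"translation":[[1.5,0,0],[0,0,0]],"dr":[[0,0,0],[0,0,0]],"fingers":[0,0]}' 30 | grep force; python3 j.py
python3 -m handwheel '{"translation":[[1.5,0,0],[0,0,0]],"dr":[[0,0,0],[0,0,0]],"fingers":[0,0]}' 30 | grep force; python3 j.py
python3 -m handwheel '{"translation":[[1,0,0],[0,0,0]],"dr":[[0,0,0],[0,0,0]],"fingers":[0,0]}' 30 | grep force; python3 j.py
```

```text
force: [-15.6, 1.4, 10.0]
gripper_force: 7.5
vice -83.3 0.1 53.6 [-15.6   1.4  10. ]
force: [-23.4, 2.9, 16.4]
gripper_force: 11.5
vice -83.2 0.1 53.6 [-23.4   2.9  16.4]
force: [-28.1, 2.5, 22.3]
gripper_force: 14.1
vice -83.2 0.0 53.5 [-28.1   2.5  22.3]
```

```bash
python3 -m handwheel '{"translation":[[-10,0,0],[-20,0,0],[0,0,-30],[0,0,-40],[0,0,-40],[20,0,-40],[40,0,-20],[40,0,0],[20,0,0],[0,0,0],[0,0,0]],"dr":[[0,0,0],[0,0,0],[0,0,0],[0,0,0],[0,0,0],[0,0,0],[0,0,0],[0,0,0],[0,0,0],[0,0,0],[0,0,0]],"fingers":[0,0,0,0,0,0.6,0.6,0.6,0.6,0.6,0.6]}' 30
python3 - <<'E'
from h import *
c=calibration("wrist"); im=grab_frame("wrist"); cv2.imwrite("pics/w9.png",im[:,:,::-1]); np.save("w9.npy",np.r_[c["rvec"],c["tvec"]])
cv2.imwrite("pics/w9c.png",cv2.resize(im[60:310,190:630,::-1],None,fx=1.8,fy=1.8,interpolation=cv2.INTER_CUBIC))
E
python3 go.py 522.5 -470.5 150 10.2
```

```text
t: 35.1
tool_pos: [0.6025, -0.2796, 0.2236]
eef_rot: [[0.992, 0.128, -0.0], [0.128, -0.992, -0.0], [-0.0, 0.0, -1.0]]
force: [-0.1, -0.3, -0.3]
opening: 0.0551
gripper_force: 0.0
t 35.15 yaw 7.36 tcp [ 602.5 -279.7  223.8] q [ 0.46  0.4  -0.16  1.6   0.07  1.15 -1.16]
dr [ 0.0003  0.0001 -0.0496] shift [-112.5  173.6   73.8]
```

View pics/w9c.png

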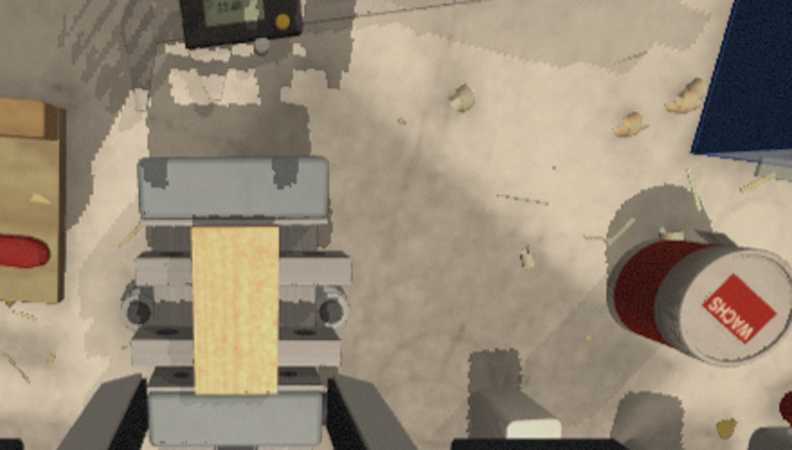

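The crop shows the offcut, at (192–279,227–394), spanning both jaws: its far end meets the fixed jaw's lip at row ~226 and its near end the loose jaw at ~393. Both parallels run under it at rows ~268 and ~345.

Run:
```python
from h import *
c=calibration("wrist"); v=np.load("w9.npy"); c["rvec"],c["tvec"]=v[:3],v[3:]
x=np.array([.9917,.1288]); y=np.array([-.1288,.9917]); o=np.array([592.6,-280.5])
C=lambda l: np.array(l)/1.8+[190,60]
def s(n,uv,z):
    P=ray(c,C(uv),z)[:,:2]*1000; print(n,"vice",np.c_[(P-o)@x,(P-o)@y].round(1).tolist())
s("offcut",[(192,227),(279,227),(277,393),(195,394)],.086); print(rect(c,C([(192,227),(279,227),(277,393),(195,394)]),.086))
s("F",[(145,220),(320,219),(145,226),(320,226)],.075); s("L",[(155,392),(318,392),(150,386),(320,386)],.075)
s("parA",[(138,254),(352,253),(350,286),(136,284)],.064);s("parB",[(135,332),(340,332),(340,364),(132,364)],.064)
```

```text
offcut vice [[52.7, 21.7], [52.7, -22.5], [-36.5, -22.8], [-37.0, 21.7]]
(array([ 600.5, -280. ], dtype=float32), [44.5, 89.7], np.float32(7.4))
F vice [[55.5, 47.1], [55.9, -44.7], [52.4, 47.2], [52.3, -44.8]]
L vice [[-39.8, 44.9], [-39.8, -46.5], [-36.2, 47.6], [-36.3, -47.5]]
parA vice [[36.3, 53.2], [36.8, -64.2], [18.4, -63.9], [19.6, 55.0]]
parB vice [[-7.9, 56.6], [-7.9, -59.4], [-26.9, -60.1], [-26.8, 59.1]]
```

```bash
python3 -m handwheel '{"translation":[[0,0,0],[-12,20,0],[-23,36,0],[-23,36,0],[-23,36,10],[-20,30,30],[-11.5,15.5,24],[0,0,10],[0,0,0],[0,0,0]],"dr":[[0,0,-0.05],[0,0,0],[0,0,0],[0,0,0],[0,0,0],[0,0,0],[0,0,0],[0,0,0],[0,0,0],[0,0,0]],"fingers":[0.62,0.62,0.62,0.62,0.62,0.62,0.62,0.62,0.62,0.62]}' 15
python3 - <<'E'
from h import *
c=calibration("wrist"); im=grab_frame("wrist"); cv2.imwrite("pics/w10.png",im[:,:,::-1]); np.save("w10.npy",np.r_[c["rvec"],c["tvec"]])
E
python3 go.py 522.5 -470.5 30 10.2
```

```text
t: 36.4
tool_pos: [0.525, -0.4689, 0.151]
eef_rot: [[0.984, 0.18, 0.002], [0.18, -0.984, -0.001], [0.001, 0.001, -1.0]]
force: [0.3, -0.1, 0.2]
opening: 0.0581
gripper_force: 0.0
t 36.45 yaw 10.35 tcp [ 525.  -469.1  151. ] q [ 0.72  0.52 -0.11  1.58  0.06  1.05 -0.8 ]
dr [ 0.001  -0.0014  0.0027] shift [ -2.7   0.9 121. ]
```

View pics/w10.png

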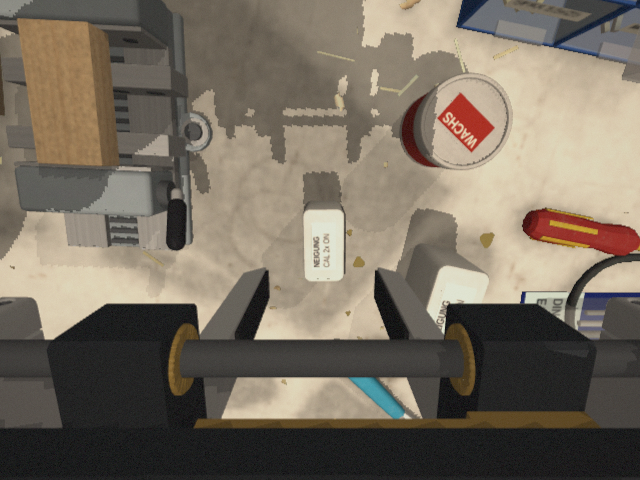

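The small gauge's top is at (303–344,206–282), centred and aligned between the fingers. The large one stands to the right at (455,300). I've now viewed 15 pictures, one over the 14-picture limit, so I'll work from numbers only and view no more.

Run:
```python
from h import *
c=calibration("wrist"); v=np.load("w10.npy"); c["rvec"],c["tvec"]=v[:3],v[3:]
im=cv2.imread("pics/w10.png"); m=cv2.inRange(im,(150,165,165),(255,255,255)); m[:, :295]=0; m[:,352:]=0; m[:198]=0; m[290:]=0
m=cv2.morphologyEx(m,cv2.MORPH_CLOSE,np.ones((7,7)))
k=max(cv2.findContours(m,0,1)[0],key=cv2.contourArea)[:,0]
print(cv2.boundingRect(k),rect(c,k,.059)); print(rect(c,np.array([(303,206),(344,206),(344,282),(304,282)]),.059)); print("big",ray(c,[(430,290),(488,278)],.08).round(3))
```

```text
(303, 209, 41, 81) (array([ 519.9, -472. ], dtype=float32), [32.4, 67.7], np.float32(11.2))
(array([ 524.3, -471.9], dtype=float32), [33.5, 63.9], np.float32(10.4))
big [[ 0.509 -0.558  0.08 ]
 [ 0.526 -0.6    0.08 ]]
```

```bash
python3 -m handwheel '{"translation":[[-2,2.5,20],[0,0,30],[0,0,30],[0,0,25],[0,0,15],[0,0,0],[0,0,0],[0,0,0],[0,0,0],[0,0,0],[0,0,0],[0,0,0]],"dr":[[0,0,0],[0,0,0],[0,0,0],[0,0,0],[0,0,0],[0,0,0],[0,0,0],[0,0,0],[0,0,0],[0,0,0],[0,0,0],[0,0,0]],"fingers":[0.62,0.62,0.62,0.62,0.62,0.62,0,0,0,0,0,0]}' 15
python3 go.py 523.5 -472 30 10.2
```

```text
t: 37.95
tool_pos: [0.5227, -0.4728, 0.0305]
eef_rot: [[0.984, 0.178, 0.001], [0.178, -0.984, -0.001], [0.001, 0.001, -1.0]]
force: [-1.2, 0.9, 6.9]
opening: 0.0339
gripper_force: 15.0
t 37.95 yaw 10.28 tcp [ 522.7 -472.8   30.5] q [ 0.72  0.65 -0.1   1.65  0.08  0.84 -0.81]
dr [ 0.0007 -0.0007  0.0013] shift [ 1.  -0.7  0.5]
```

```bash
python3 -m handwheel '{"translation":[[0,0,-20],[0,0,-35],[0,0,-40],[0,0,-35],[0,0,-20],[0,0,0]],"dr":[[0,0,0],[0,0,0],[0,0,0],[0,0,0],[0,0,0],[0,0,0.05]],"fingers":[0,0,0,0,0,0]}' 15
python3 go.py 600.3 -279.9 180 7.4
```

```text
t: 38.7
tool_pos: [0.5228, -0.4731, 0.182]
eef_rot: [[0.992, 0.128, 0.002], [0.128, -0.992, -0.002], [0.002, 0.002, -1.0]]
force: [0.2, -0.3, -2.9]
opening: 0.034
gripper_force: 15.0
t 38.7 yaw 7.36 tcp [ 522.8 -473.1  182. ] q [ 0.71  0.49 -0.1   1.55  0.05  1.1  -0.84]
dr [ 0.0019 -0.002  -0.0007] shift [ 101.7 -181.6    2. ]
```

```bash
python3 -m handwheel '{"translation":[[12,-21,0],[18,-33,0],[20,-36,0],[20,-36,0],[18,-33,0],[13.7,-22.6,0],[0,0,0],[0,0,0]],"dr":[[0,0,0],[0,0,0],[0,0,0],[0,0,0],[0,0,0],[0,0,0],[0,0,0],[0,0,0]],"fingers":[0,0,0,0,0,0,0,0]}' 15
python3 - <<'E'
from h import *
c=calibration("wrist"); im=grab_frame("wrist"); cv2.imwrite("pics/w11.png",im[:,:,::-1])
print("exp offcut far corners px",px(c,[[.6449,-.2525,.086],[.6506,-.2968,.086]]))
# wood = saturated orange pixels in front of held gauge
h=cv2.cvtColor(im,cv2.COLOR_RGB2HSV); m=cv2.inRange(h,(8,70,90),(28,255,255)); m[300:]=0; m[:, :220]=0; m[:,420:]=0
n,l,s,_=cv2.connectedComponentsWithStats(m); print(s[1:][s[1:,4]>300])
E
python3 go.py 600.3 -279.9 117 7.4
```

```text
t: 39.7
tool_pos: [0.5994, -0.2793, 0.1795]
eef_rot: [[0.992, 0.13, -0.001], [0.13, -0.992, 0.0], [-0.001, -0.0, -1.0]]
force: [-0.8, -0.9, -0.6]
opening: 0.0339
gripper_force: 15.0
exp offcut far corners px [[294.42159521 183.01817011]
 [351.28260866 183.09885313]]
[[ 293  185   57   42 2002]]
t 39.75 yaw 7.39 tcp [ 599.2 -279.9  179.5] q [ 0.45  0.43 -0.15  1.65  0.07  1.06 -1.16]
dr [ 0.      0.0006 -0.0002] shift [ 1.1  0.2 62.5]
```

The offcut's far edge is where expected, at columns 293–350 and row 185. I'll lower the gauge.

```bash
python3 -m handwheel '{"translation":[[1,0,20],[0,0,20],[0,0,13],[0,0,5],[0,0,3],[0,0,0]],"dr":[[0,0,0],[0,0,0],[0,0,0],[0,0,0],[0,0,0],[0,0,0]],"fingers":[0,0,0,0,0,0]}' 15
python3 go.py 600.3 -279.9 116.5 7.4
python3 -m handwheel '{"translation":[[0,0,1],[0,0,0.7],[0,0,0]],"dr":[[0,0,0],[0,0,0],[0,0,0]],"fingers":[0,0,0]}' 15
```

```text
t: 40.5
tool_pos: [0.6009, -0.2793, 0.1189]
eef_rot: [[0.992, 0.129, 0.0], [0.129, -0.992, -0.0], [0.0, 0.0, -1.0]]
force: [0.5, 1.1, -1.1]
opening: 0.0339
gripper_force: 15.0
t 40.5 yaw 7.41 tcp [ 600.9 -279.3  118.9] q [ 0.45  0.49 -0.15  1.7   0.09  0.95 -1.18]
dr [ 0.0001 -0.0003  0.0002] shift [-0.6  0.5  2.4]
t: 40.88
tool_pos: [0.6007, -0.2793, 0.1171]
eef_rot: [[0.992, 0.129, 0.0], [0.129, -0.992, -0.0], [0.0, 0.0, -1.0]]
force: [-1.0, 0.6, -1.4]
opening: 0.0338
gripper_force: 15.0
```

```bash
python3 -m handwheel '{"translation":[[0,0,0.7],[0,0,0],[0,0,0],[0,0,0],[0,0,0],[0,0,0]],"dr":[[0,0,0],[0,0,0],[0,0,0],[0,0,0],[0,0,0],[0,0,0]],"fingers":[0,0,0.5,0.55,0.55,0.55]}' 15
python3 -m handwheel '{"translation":[[0,0,-10],[0,0,-20],[0,0,-40],[0,0,-40],[-30,0,-20],[-40,0,0],[-30,0,0],[0,0,0],[0,0,0]],"dr":[[0,0,0],[0,0,0],[0,0,0],[0,0,0],[0,0,0],[0,0,0],[0,0,0],[0,0,0],[0,0,0]],"fingers":[0.55,0.55,0.55,0.55,0.55,0.55,0.55,0.55,0.55]}' 15
python3 - <<'E'
from h import *
c=calibration("wrist"); im=grab_frame("wrist"); cv2.imwrite("pics/w12.png",im[:,:,::-1]); np.save("w12.npy",np.r_[c["rvec"],c["tvec"]])
m=cv2.inRange(im,(165,165,150),(255,255,255))
e=np.array([px(c,[.6012+a*.992-b*.129,-.2797+a*.129+b*.992,.145])[0] for a,b in((.031,.018),(.031,-.018),(-.031,-.018),(-.031,.018))]); print("expected gauge top",e.round().tolist())
x0,y0=(e.min(0)-25).astype(int); x1,y1=(e.max(0)+25).astype(int); s=im[y0:y1,x0:x1]; h=cv2.cvtColor(s,cv2.COLOR_RGB2HSV)
k=cv2.inRange(h,(0,0,60),(180,60,255))
g=cv2.cvtColor(s,cv2.COLOR_RGB2GRAY)
for name,mm in (("lowsat",k),("bright",cv2.inRange(s,(165,165,150),(255,255,255)))):
    n,l,st,_=cv2.connectedComponentsWithStats(mm)
    for r in st[1:][st[1:,4]>500]: print(name,r+[x0,y0,0,0,0])
E
```

```text
t: 41.62
tool_pos: [0.6007, -0.2793, 0.1163]
eef_rot: [[0.992, 0.129, 0.0], [0.129, -0.992, 0.0], [0.0, -0.0, -1.0]]
force: [-0.5, -0.4, -0.1]
opening: 0.0518
gripper_force: 0.0
t: 42.75
tool_pos: [0.5024, -0.2921, 0.2475]
eef_rot: [[0.992, 0.129, 0.002], [0.129, -0.992, -0.0], [0.002, 0.001, -1.0]]
force: [0.1, 0.6, 0.3]
opening: 0.0517
gripper_force: 0.0
expected gauge top [[297.0, 73.0], [345.0, 73.0], [344.0, 157.0], [299.0, 157.0]]
lowsat [  272    47    98   135 11522]
```

Run:
```python
from h import *
im=cv2.imread("pics/w12.png"); h=cv2.cvtColor(im,cv2.COLOR_BGR2HSV)
for r in (90,145): print("row",r,[(i,int(h[r,i,1]),int(h[r,i,2])) for i in range(276,370,5)])
for q in (302,340): print("col",q,[(j,int(h[j,q,1]),int(h[j,q,2])) for j in range(50,215,6)])
```

```text
row 90 [(276, 28, 91), (281, 35, 94), (286, 30, 101), (291, 30, 94), (296, 44, 105), (301, 42, 134), (306, 43, 143), (311, 42, 147), (316, 43, 147), (321, 43, 149), (326, 43, 149), (331, 44, 149), (336, 43, 147), (341, 43, 148), (346, 27, 93), (351, 27, 94), (356, 33, 100), (361, 32, 97), (366, 34, 111)]
row 145 [(276, 32, 87), (281, 28, 91), (286, 29, 96), (291, 36, 92), (296, 30, 93), (301, 43, 118), (306, 45, 143), (311, 43, 141), (316, 41, 137), (321, 46, 140), (326, 46, 140), (331, 43, 142), (336, 45, 141), (341, 42, 140), (346, 30, 94), (351, 32, 96), (356, 28, 92), (361, 35, 108), (366, 21, 96)]
col 302 [(50, 8, 95), (56, 11, 95), (62, 16, 95), (68, 11, 93), (74, 115, 138), (80, 44, 139), (86, 44, 139), (92, 43, 141), (98, 43, 135), (104, 42, 134), (110, 43, 137), (116, 43, 138), (122, 44, 139), (128, 40, 139), (134, 41, 218), (140, 44, 139), (146, 41, 138), (152, 42, 190), (158, 115, 207), (164, 106, 217), (170, 101, 218), (176, 24, 95), (182, 16, 142), (188, 9, 140), (194, 18, 141), (200, 16, 145), (206, 14, 149), (212, 32, 159)]
col 340 [(50, 14, 94), (56, 8, 92), (62, 14, 92), (68, 11, 90), (74, 113, 158), (80, 44, 149), (86, 41, 149), (92, 44, 146), (98, 45, 147), (104, 29, 217), (110, 33, 206), (116, 41, 170), (122, 40, 145), (128, 46, 143), (134, 34, 208), (140, 45, 146), (146, 46, 145), (152, 47, 137), (158, 99, 203), (164, 94, 218), (170, 92, 218), (176, 16, 98), (182, 15, 150), (188, 15, 151), (194, 13, 153), (200, 13, 153), (206, 14, 143), (212, 36, 161)]
```

The gauge's top is at cols 299–345, rows 77–156, within 2 px of its expected place, with wood showing at both ends and the jaw still against the offcut. Handing in.

```bash
python3 -c "
from rig import job_done; print(job_done())"
```

```text
the job is handed in; nothing more can be done
None
```

I handed the job in at about 43 s, with no verdict returned: my last measurements put the offcut across both tall parallels, clamped at about 90 mm, with the small gauge on its middle, but I viewed 15 pictures, one over the limit of 14.

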